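# Right the fallen sugar canister and snap its lid on

### The arm

A 6-joint arm with a two-finger parallel gripper is mounted at the origin on the work surface. World frame = base frame: x ahead of the robot, y to its left, z up, the work surface at z = 0. Lengths are in m, angles in rad, forces in N, time in s.
With the tool pointing down it reaches from about 0.275 to 0.875 m from the base axis. Payload 12.5 kg.
Tool frame: the origin (TCP) lies between the finger pads; the fingertips stand 22 mm ahead of it and the grasp point (between the pads) lies 3 mm ahead of it; z points along the fingers, y is the line along which they close (so a half turn about z gives the same grasp; the last joint's range is limited). The gripper opens to 85 mm and grips with 20 to 120 N. Pads are 22 mm wide; open, the fingers measure 114 mm over their backs; the gripper's body (76 mm by 85 mm) begins 54 mm behind the grasp point. The pads swing forward as they close: fully open they stand 13 mm farther back than shut.
Start: joints at [-0.085, 0.351, 1.652, -0, 1.139, -0.085], TCP at [0.55, 0, 0.253] pointing down, gripper open.
Joint ranges: [-2.75, 2.75], [-0.79, 2.1], [0.01, 2.65], [-1.57, 4.71], [0.07, 3.14], [-2.87, 2.87]. Speed limits (rad/s): [2.22, 2.22, 2.79, 3.14, 3.14, 3.14].

### API

Orientations are given as a 3x3 rotation matrix whose columns are the frame's x, y, z axes.
In Python, from plant import ctrl gives the robot as it stands.
- The arm moves only by the tool carry_out, never from a script. Its argument "moves" is one flat list of numbers, 7 for each row, row after row: the shift along the tool's x, y, z in units of 30 mm (1.0 is 30 mm), then the turn, a rotation vector about the tool's x, y, z in units of 8 degrees (1.0 is 8 degrees), then the opening, from 0 (shut) to 1 (fully open). A call has 1 to 20 rows; each row is the pose to reach, as a shift and turn from the pose commanded when the call began, along the tool's axes at that moment; what a row does not reach only later rows make up. A row lasts 1/8 s, in which the tool goes at most 62.5 mm and 10.7 degrees, less where a joint would pass 70% of its speed; a pose out of reach is approached as far as the arm can. A call with a gripper value outside its range is refused whole. The fingers move at their own pace and stop on an object; the grip force is fixed at half the most. Time passes only in rows, so rows that repeat a pose let the fingers close. It gives the time, the measured TCP pose, the force, the opening and the grip force at its end, in the units of the state.
- ctrl.observe(): the state, without advancing time (a new reading comes with each control period).
- ctrl.camera(name): name is "scene" or "side" or "wrist"; returns a dict with "image" (480x640x3 uint8, red, green, blue), "mtx" (3x3 intrinsics, pixels), "cam_to_world" (4x4, takes a point from camera to world coordinates); the wrist camera has in their place "mount" (4x4, takes a point from camera to tool coordinates, whose origin is the TCP and whose axes are the flange's). Camera axes: x right, y up, looking along -z (the intrinsics and any distortion apply to the point x, -y, -z); pixel columns grow to the right and rows downward; lengths in m; the calibration is good to about 2 mm. The wrist camera is an equidistant fisheye: a pixel r from the principal point sees the ray r / f radians off the axis. A picture is of the moment at which its call begins: read the wrist's pose just before it. There is no depth.
- ctrl.sign_off(): hands the job in; it is judged then, once.
Trained networks look in a picture, given as the dict that the camera call returned (one of the last four; its "shot" number tells which), for a name from the list of things; names that differ only in an ending like _2 or _b are one class to them, and where a whole thing is asked for, a point or a joint stands for the part that bears it (a point fixed in the world has none). Each returns a list of dicts, best first, with "confidence" (0 to 1); they miss things now and then, are a little off and sometimes report something else, mostly with a low value. They report only what shows in the picture. A call takes as long as a camera call. They do not tell look-alikes from the thing itself.
- ctrl.masks_of(target, picture): "pixels" (480x640 bool, what is visible of it).
- ctrl.spot_point(target, picture): "position" ([x, y, z] in m, in the coordinates of the camera as it stood for that picture, good to about 4 mm: a listed point, or the origin of a listed thing).
The state is a dict: "t": time; "qpos": joint angles; "qvel": joint speeds; "effort": joint torques, N m; "eef_pos": TCP position; "eef_rot": TCP orientation; "force": force on the tool from outside, world axes, zero at the start; "wrist_torque": the same for the moment, N m; "opening": finger opening in m; "finger_force": force on a finger pad.
Only numpy, scipy, OpenCV 4.12 (cv2) and the standard library are available. Lean on these libraries where they do the work, as an engineer would, in place of code of your own. Each camera call takes 0.05 s, during which the arm holds its last target. There are 200 camera calls.

### The job

The square sugar canister on the breakfast counter has been knocked over and its lid is off. First stand the canister upright on the counter and let it go, then set the round lid on its neck and press it straight down until it snaps fully home. Do not let up: keep pressing down firmly with about 10 N and finish while still pressing on the lid; leave the mug, the jam jar and the caddy where they are.

Things in the scene. Friction and masses are not known exactly. Their poses are not given: they have to be found in the camera images.
- canister: Empty closed steel canister, 0.18 to 0.29 kg: square body 56 x 56 mm, 80 mm tall, with a round neck 20 mm tall on top. Origin at the centre of its underside, z axis from underside to neck. Starts lying on a flat side, origin 28 mm above the counter, z level and within 0.7 rad of +y (robot's left). Best gripped across its two upright flat sides, near the neck end.
- canister_mouth (a point): Centre of the flat top of the canister's aluminium neck, 100 mm above the centre of its underside. The neck is 42 mm in diameter with a bead of 48 mm around it, and tapers to 36 mm at the top, so a lid set down 2 or 3 mm off centre centres itself.
- lid: Round black lid, 62 mm diameter, 0.12 kg, lying knob up. Origin at the centre of its lower rim, z up. Upper face 22 mm above the rim; square steel knob 24 x 24 mm in the middle, its sides facing the lid's x and y, from 22 to 50 mm above the rim. Any turn about z fits. Push by the gripped knob or with closed fingers on its top. Home, its rim is 83 mm and knob top 133 mm above the counter.
- lid_seat (a point): Centre of the flat ceiling inside the lid, 17 mm above its rim; meets canister_mouth when home. Sprung catches in the skirt ride over the neck's bead: the lid first rests 9 mm too high; pushed, the force climbs to 7 to 20 N, then drops suddenly 4 to 6 mm before home as lid and light canister snap together; pushed on, the ceiling stops hard on the neck, canister on the counter.
- table: The stone counter; its top is the work surface at height 0; origin on the top, in the middle of the work zone.
- mug: Bystander: white mug, 80 mm diameter, 90 mm tall, origin at the centre of its underside, handle to its +y.
- jam_jar: Bystander: amber jam jar with brass cap, 60 mm diameter, 75 mm tall, origin at the centre of its underside.
- caddy: Bystander, fixed: white crock 98 mm across and 102 mm tall in a wire frame about 100 mm square, a spoon sticking up to 160 mm; origin at the centre of its underside.
Mind the look-alikes: they are no part of the job. Of the things that look like the canister, the middle-sized one is meant.

How it is judged:
On the way, in this order (a step that is already met when the one before it is completed fails the run):
1. the canister stands upright on the counter, at rest and let go (angle between canister's own z axis and vertical below 0.1 rad and height (world z) of canister below 0.004 m and linear speed of canister below 0.03 m/s and contact force between each of the arm, the fingers and canister below 0.2 N), for 0.3 s.
2. the lid has snapped home on the standing canister (distance between lid_seat and canister_mouth below 0.003 m and angle between the z axis of lid and the z axis of canister, either way round below 0.1 rad and angle between canister's own z axis and vertical below 0.1 rad), for 0.2 s.
At the end, for the whole second after the job is handed in: Canister upright on the counter (tilt under 0.1 rad, underside within 4 mm) and still; lid home (lid_seat within 3 mm of canister_mouth, axes within 0.1 rad); robot still pressing on the lid: canister bears on the counter with over 7 N (canister and lid alone weigh up to 4 N) (all of step 2 and height (world z) of canister between -0.003 and 0.004 m and linear speed of canister below 0.03 m/s and contact force between canister and table above 7 N and contact force between any of the fingers, the arm and lid above 2 N); the arm keeps its last pose, push and grip.
It fails at once if the mug is pushed away or tipped (distance of mug from where it was at the start of the episode above 0.03 m or angle between mug's own z axis and vertical above 0.5 rad).
It fails at once if the jam jar is pushed away or tipped (distance of jam_jar from where it was at the start of the episode above 0.03 m or angle between jam_jar's own z axis and vertical above 0.5 rad).
It fails at once if the caddy is struck hard (contact force between any of the arm, the fingers and caddy above 15 N).
It also fails if it takes over 67 s, if anything falls off the work surface, if the arm or the gripper's body presses on something with over 40 N, if the wrist force passes 120 N, or if a joint passes its speed limit or range.

## Working session

There is one attempt and no reset: what is moved stays moved. The work goes in short steps, Python scripts to look and compute and a tool call to move; the robot and the scene stay as the last step left them, time stands still between calls to the robot, and variables do not carry over. Pictures are saved under pics/ and viewed, at most 10 in all, crops included, and the job is handed in when it is done.

Besides the shell and the picture viewer there is one more tool, called after "Call:" as name(argument=value, ...) on one line, values as JSON. carry_out: Moves the arm, as the interface text tells. Its arguments: {"type":"object","properties":{"moves":{"type":"array"}},"required":["moves"]}

```bash
mkdir -p pics
cat > h.py <<'E'
import numpy as np, cv2
from plant import ctrl
def save(p,n): cv2.imwrite('pics/'+n,cv2.cvtColor(p['image'],cv2.COLOR_RGB2BGR))
def c2w(p,s=None):
    if 'cam_to_world' in p: return np.array(p['cam_to_world'])
    T=np.eye(4); T[:3,:3]=s['eef_rot']; T[:3,3]=s['eef_pos']; return T@np.array(p['mount'])
def spots(t,p,T):
    return [(round(d['confidence'],2),np.round((T@np.r_[d['position'],1])[:3],4).tolist()) for d in ctrl.spot_point(t,p)]
E
python3 - <<'E'
from h import *
s=ctrl.observe(); print(s)
for n in ('scene','side','wrist'):
    s=ctrl.observe(); p=ctrl.camera(n); T=c2w(p,s); save(p,n+'1.png'); print(n,p['mtx'],np.round(T,3).tolist())
    for t in ('canister','canister_mouth','lid','mug','jam_jar','caddy'): print(t,spots(t,p,T))
E
```

```text
{'t': 0.0, 'qpos': array([-8.45829246e-02,  3.51248631e-01,  1.65241628e+00,  2.24284735e-06,
        1.13911087e+00, -8.46110809e-02]), 'qvel': array([-0.00198574,  0.00101716,  0.00165123, -0.00056532,  0.00105918,
        0.00097188]), 'effort': array([ 1.33101348e-03, -5.06107914e+01, -2.91406649e+01,  6.01447425e-06,
        4.57781483e-03,  4.96419239e-05]), 'eef_pos': array([5.49695836e-01, 6.12520035e-05, 2.52754589e-01]), 'eef_rot': array([[-2.71565281e-05,  9.99999305e-01, -1.17873036e-03],
       [ 9.99999994e-01,  2.72767577e-05,  1.01983306e-04],
       [ 1.02015387e-04, -1.17872758e-03, -9.99999300e-01]]), 'force': array([-0.84954168,  0.33319951,  0.15333827]), 'wrist_torque': array([ 0.03649738,  0.02192621, -0.02129325]), 'finger_force': 0.0, 'opening': 0.08507369170903499}
scene [[595.57714535   0.         322.56144498]
 [  0.         595.57714535 244.10896049]
 [  0.           0.           1.        ]] [[-0.003, -0.623, 0.782, 1.33], [1.0, 0.016, 0.017, 0.015], [-0.023, 0.782, 0.623, 0.687], [0.0, 0.0, 0.0, 1.0]]
canister [(0.9, [0.5525, -0.211, 0.0227]), (0.76, [0
[... 898 characters left out ...]
mug [(0.79, [0.7128, 0.2351, 0.0013])]
jam_jar [(0.62, [0.7023, -0.0147, -0.0007])]
caddy [(0.88, [0.7563, -0.238, -0.0017])]
wrist [[371.64829954   0.         320.9089417 ]
 [  0.         371.64829954 242.69268912]
 [  0.           0.           1.        ]] [[1.0, 0.001, 0.001, 0.549], [-0.001, 0.951, 0.31, 0.079], [-0.0, -0.31, 0.951, 0.374], [0.0, 0.0, 0.0, 1.0]]
canister [(0.85, [0.5562, -0.2117, 0.0224]), (0.77, [0.4778, -0.1657, 0.0301])]
canister_mouth [(0.8, [0.2603, -0.2105, 0.0367]), (0.65, [0.4457, -0.067, 0.0255]), (0.65, [0.5255, -0.2822, 0.0225]), (0.15, [0.5019, -0.0005, -0.0])]
lid [(0.69, [0.5058, 0.1609, -0.0002])]
mug []
jam_jar [(0.61, [0.7007, -0.0155, 0.0006])]
caddy []
```

View pics/scene1.png

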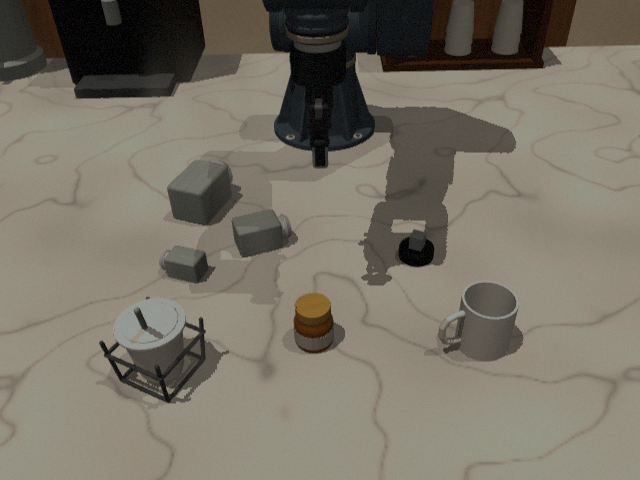

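View pics/side1.png

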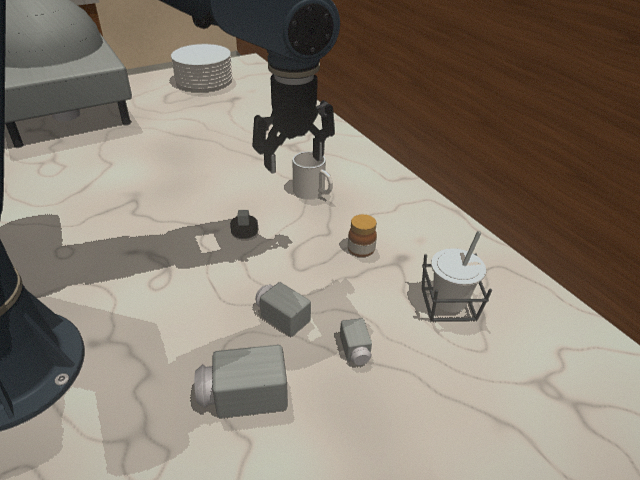

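Run:
```python
from h import *
# lid/canister second measure, mask-based: knob top & body edges; print canister axis angle via masks
for n in ('scene','side'):
    p=ctrl.camera(n);T=c2w(p);K=np.array(p['mtx'])
    for t in ('canister','lid'):
        for d in ctrl.masks_of(t,p)[:4]:
            m=d['pixels'].astype(np.uint8);v,u=np.nonzero(m)
            print(n,t,round(d['confidence'],2),len(u),u.mean().round(),v.mean().round(),u.min(),u.max(),v.min(),v.max())
```

```text
scene canister 0.96 2156 260.0 232.0 231 293 210 256
scene canister 0.82 1352 184.0 264.0 159 207 247 283
scene canister 0.66 3145 200.0 191.0 167 232 160 224
scene lid 0.67 958 416.0 250.0 399 433 231 266
side canister 0.95 5466 243.0 381.0 195 286 345 416
side canister 0.81 1246 356.0 340.0 339 372 318 365
side canister 0.8 1929 284.0 307.0 256 309 284 334
side lid 0.92 606 244.0 225.0 230 257 210 238
```

```bash
cat >> h.py <<'E'
from scipy.spatial.transform import Rotation as Ro
def tool(d,tilt):
    "tool x along level direction d at tilt 0 (pointing down); tilted by tilt about its y"
    d=np.r_[d[0],d[1],0]/np.hypot(d[0],d[1]); z=np.r_[0,0,-1.]
    return np.c_[d,np.cross(z,d),z]@Ro.from_rotvec([0,tilt,0]).as_matrix()
def row(R0,p0,R1,p1):
    R0=np.array(R0); return np.round(np.r_[R0.T@(np.array(p1)-p0)/.03, Ro.from_matrix(R0.T@R1).as_rotvec(degrees=True)/8],2).tolist()
E
python3 - <<'E'
from h import *
s=ctrl.observe(); d=np.array([-.033,.0957]);d/=np.linalg.norm(d)
R=tool(d,-np.pi/4); g=np.r_[np.array([.4779,-.1639])+.062*d,.028]
tcp=g-.003*R[:,2]
print(tcp,R.round(3).tolist()); 
print('pre',row(s['eef_rot'],s['eef_pos'],R,tcp-.11*R[:,2]), tcp-.11*R[:,2])
E
```

```text
[ 0.45699705 -0.10328144  0.03012132] [[-0.231, 0.945, 0.231], [0.668, 0.326, -0.668], [-0.707, 0.0, -0.707]]
pre [-0.99, -3.95, 4.85, -0.93, -5.57, -2.25] [ 0.43164092 -0.02974868  0.10790307]
```

Call:
carry_out(moves=[-0.5,-2,1.5,-0.47,-2.8,-1.1,1,-0.5,-2,1.5,-0.47,-2.8,-1.1,1,-0.5,-2,1.5,-0.47,-2.8,-1.1,1,-0.99,-3.95,4.0,-0.93,-5.57,-2.25,1,-0.99,-3.95,4.0,-0.93,-5.57,-2.25,1,-0.99,-3.95,4.0,-0.93,-5.57,-2.25,1,-0.99,-3.95,4.85,-0.93,-5.57,-2.25,1,-0.99,-3.95,4.85,-0.93,-5.57,-2.25,1,-0.99,-3.95,4.85,-0.93,-5.57,-2.25,1])

```text
t: 2.48
eef_pos: [0.4319, -0.0297, 0.1085]
eef_rot: [[-0.229, 0.946, 0.23], [0.669, 0.325, -0.668], [-0.707, 0.001, -0.707]]
force: [0.1, -0.1, -0.1]
opening: 0.0852
finger_force: 0.0
```

Run:
```python
from h import *
s=ctrl.observe(); print(s['t'],s['qpos'],s['eef_pos'],s['eef_rot'].round(3).tolist())
p=ctrl.camera('wrist');T=c2w(p,s);save(p,'wrist2.png')
o=spots('canister',p,T);m=spots('canister_mouth',p,T);print(o,m)
d=np.array([-.033,.0957]);d/=np.linalg.norm(d)
R=tool(d,-np.pi/4); g=np.r_[np.array([.4779,-.1639])+.062*d,.028]; tcp=g-.003*R[:,2]
print(row(s['eef_rot'],s['eef_pos'],R,tcp))
```

```text
2.475 [ 0.22222893  0.49373442  2.17033367 -1.22067853  0.8452227   0.91462165] [ 0.43188951 -0.02973458  0.10847508] [[-0.229, 0.946, 0.23], [0.669, 0.325, -0.668], [-0.707, 0.001, -0.707]]
[(0.94, [0.5562, -0.2095, 0.0236]), (0.6, [0.4795, -0.1615, 0.0292]), (0.56, [0.3917, -0.2668, 0.0402])] [(0.97, [0.2627, -0.2142, 0.0392]), (0.93, [0.4447, -0.069, 0.0281]), (0.86, [0.5274, -0.2819, 0.0242])]
[0.01, -0.01, 3.68, -0.0, -0.0, -0.01]
```

View pics/wrist2.png

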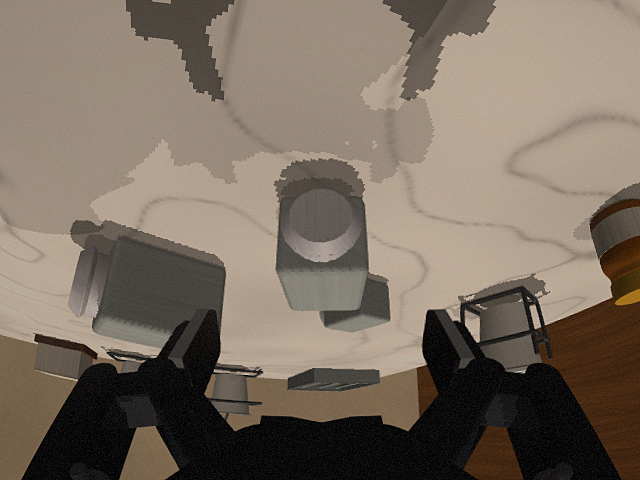

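Call:
carry_out(moves=[0,0,1.5,0,0,0,1,0,0,2.8,0,0,0,1,0,0,3.68,0,0,0,1,0,0,3.68,0,0,0,1,0,0,3.68,0,0,0,0.4,0,0,3.68,0,0,0,0.4,0,0,3.68,0,0,0,0.4,0,0,3.68,0,0,0,0.4,0,0,3.68,0,0,0,0.3,0,0,3.68,0,0,0,0.3])

```text
t: 3.88
eef_pos: [0.4573, -0.1028, 0.0309]
eef_rot: [[-0.229, 0.945, 0.232], [0.668, 0.326, -0.669], [-0.708, 0.002, -0.706]]
force: [-2.2, 2.5, 6.0]
opening: 0.0555
finger_force: 62.6
```

Run:
```python
from h import *
s=ctrl.observe(); print(s['t'],s['force'],s['opening'],s['finger_force'],s['eef_pos'])
d=np.array([-.033,.0957]);d/=np.linalg.norm(d)
p0=s['eef_pos'];R0=s['eef_rot']
R=tool(d,np.pi/4); 
print('lift',row(R0,p0,R0,p0+[0,0,.1]))
for g in ([.47,-.065,.13],[.47,-.065,.066]):
    print(row(R0,p0,R,np.array(g)-.003*R[:,2]))
```

```text
3.875 [-2.15708076  2.54455745  6.01482446] 0.055487418447136894 62.647647857666016 [ 0.45731965 -0.1028435   0.03092982]
lift [-2.36, 0.01, -2.35, 0.0, 0.0, 0.0]
[-1.69, 0.82, -3.08, 0.01, 11.26, 0.0]
[-0.18, 0.81, -1.57, 0.01, 11.26, 0.0]
```

Call:
carry_out(moves=[-1,0,-1,0,0,0,0.3,-2.36,0,-2.35,0,0,0,0.3,-2.36,0,-2.35,0,0,0,0.3,-2.3,0.1,-2.5,0,1.2,0,0.3,-2.2,0.2,-2.6,0,2.4,0,0.3,-2.1,0.3,-2.7,0,3.6,0,0.3,-2.0,0.4,-2.8,0,4.8,0,0.3,-1.9,0.5,-2.9,0,6.0,0,0.3,-1.8,0.6,-3.0,0,7.2,0,0.3,-1.7,0.7,-3.08,0,8.4,0,0.3,-1.69,0.82,-3.08,0,9.6,0,0.3,-1.69,0.82,-3.08,0,10.8,0,0.3,-1.69,0.82,-3.08,0.01,11.26,0,0.3,-1.69,0.82,-3.08,0.01,11.26,0,0.3,-1.69,0.82,-3.08,0.01,11.26,0,0.3,-1.69,0.82,-3.08,0.01,11.26,0,0.3])

```text
t: 5.88
eef_pos: [0.4705, -0.0672, 0.1311]
eef_rot: [[-0.229, 0.945, -0.232], [0.669, 0.326, 0.668], [0.707, -0.002, -0.707]]
force: [0.4, -1.2, -2.8]
opening: 0.0557
finger_force: 65.0
```

Run:
```python
from h import *
s=ctrl.observe(); print(s['t'],s['force'],s['opening'],s['eef_pos'],s['qpos'])
for n in ('scene','side'):
    p=ctrl.camera(n);T=c2w(p);save(p,n+'3.png');print(spots('canister',p,T),spots('canister_mouth',p,T))
d=np.array([-.033,.0957]);d/=np.linalg.norm(d)
R=tool(d,np.pi/4);p0=s['eef_pos'];R0=s['eef_rot']
print(row(R0,p0,R,np.array([.47,-.065,.064])-.003*R[:,2]))
```

```text
5.875 [ 0.44899384 -1.2437374  -2.79346916] 0.0557403028920353 [ 0.4704986  -0.06721634  0.13108375] [-0.49198972  0.65503681  1.71559544  0.5060926   1.42561443 -1.07069352]
[(0.94, [0.4687, -0.0681, 0.0726]), (0.8, [0.3912, -0.2672, 0.0403]), (0.58, [0.553, -0.2115, 0.0187]), (0.49, [0.5024, -0.0016, -0.0006])] [(0.86, [0.5286, -0.28, 0.0198]), (0.65, [0.4719, -0.0678, 0.1672]), (0.65, [0.268, -0.2168, 0.039])]
[(0.86, [0.4722, -0.0657, 0.0725]), (0.85, [0.5532, -0.2115, 0.0249]), (0.84, [0.3934, -0.2645, 0.0378])] [(0.79, [0.4728, -0.0649, 0.171]), (0.79, [0.5244, -0.2856, 0.02])]
[-1.53, 0.01, 1.53, -0.01, -0.0, -0.01]
```

View pics/side3.png

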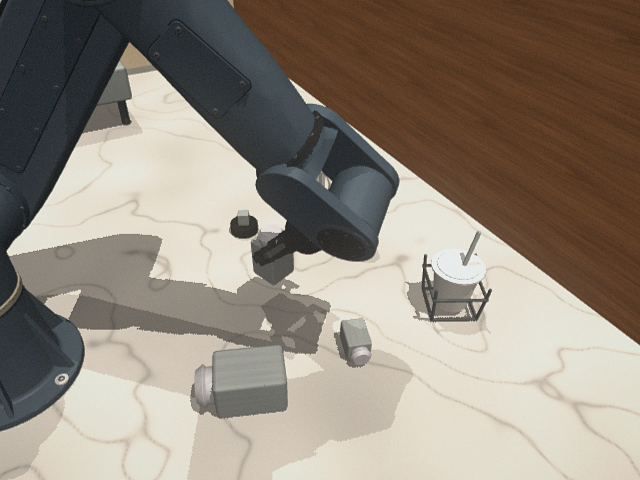

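Call:
carry_out(moves=[-0.6,0,0.6,0,0,0,0.3,-1.2,0,1.2,0,0,0,0.3,-1.48,0,1.48,0,0,0,0.3,-1.55,0,1.55,0,0,0,0.3,-1.57,0,1.57,0,0,0,0.3,-1.57,0,1.57,0,0,0,0.3])

```text
t: 6.92
eef_pos: [0.4707, -0.0677, 0.0649]
eef_rot: [[-0.229, 0.946, -0.231], [0.668, 0.325, 0.669], [0.708, -0.001, -0.706]]
force: [-0.1, 0.3, -2.2]
opening: 0.0555
finger_force: 65.1
```

Call:
carry_out(moves=[-0.025,0,0.025,0,0,0,0.3,-0.05,0,0.05,0,0,0,0.3,-0.05,0,0.05,0,0,0,0.3])

```text
t: 7.3
eef_pos: [0.4704, -0.0675, 0.0622]
eef_rot: [[-0.229, 0.946, -0.231], [0.668, 0.325, 0.669], [0.708, -0.001, -0.706]]
force: [1.5, 0.4, -2.9]
opening: 0.0555
finger_force: 65.1
```

Call:
carry_out(moves=[-0.025,0,0.025,0,0,0,0.3,-0.05,0,0.05,0,0,0,0.3,-0.05,0,0.05,0,0,0,0.3])

```text
t: 7.68
eef_pos: [0.4706, -0.0675, 0.0616]
eef_rot: [[-0.229, 0.946, -0.232], [0.666, 0.325, 0.671], [0.71, -0.001, -0.705]]
force: [-2.0, -2.4, 16.5]
opening: 0.0556
finger_force: 65.1
```

Call:
carry_out(moves=[0.025,0,-0.025,0,0,0,0.3,0.025,0,-0.025,0,0,0,0.3,0.025,0,-0.025,0,0,0,0.8,0.025,0,-0.025,0,0,0,1,0.025,0,-0.025,0,0,0,1,0.025,0,-0.025,0,0,0,1,0.025,0,-0.025,0,0,0,1,0,0,-1,0,0,0,1,0,0,-2,0,0,0,1,0,0,-4,0,0,0,1,0,0,-4,0,0,0,1,0,0,-4,0,0,0,1])

```text
t: 9.18
eef_pos: [0.4977, -0.1473, 0.1441]
eef_rot: [[-0.228, 0.946, -0.232], [0.667, 0.325, 0.67], [0.709, -0.002, -0.705]]
force: [-0.8, 0.5, 0.3]
opening: 0.0854
finger_force: 0.0
```

Run:
```python
from h import *
s=ctrl.observe(); print(s['t'],s['force'],s['opening'],s['eef_pos'])
for n in ('scene','side'):
    p=ctrl.camera(n);T=c2w(p);save(p,n+'4.png');print(spots('canister',p,T)[:3],spots('canister_mouth',p,T),spots('lid',p,T))
# to above the lid, with tool down, closing along x
R=tool([0,1],0);print(row(s['eef_rot'],s['eef_pos'],R,[.5,.12,.22]))
```

```text
9.175 [-0.80429507  0.54699917  0.29177447] 0.08541736121554917 [ 0.49770757 -0.14734581  0.14412956]
[(0.9, [0.5559, -0.2118, 0.0214]), (0.75, [0.4685, -0.0654, 0.0006]), (0.61, [0.3944, -0.2635, 0.0423])] [(0.97, [0.4737, -0.0662, 0.0948]), (0.7, [0.2645, -0.2182, 0.0402]), (0.62, [0.5277, -0.2787, 0.0218])] [(0.96, [0.5075, 0.164, -0.0035])]
[(0.82, [0.3925, -0.2651, 0.0392]), (0.66, [0.5547, -0.2115, 0.023]), (0.62, [0.4719, -0.0652, -0.0001])] [(0.75, [0.266, -0.2164, 0.0388]), (0.65, [0.4708, -0.0678, 0.1033]), (0.57, [0.5229, -0.2845, 0.0205])] [(0.65, [0.5002, 0.161, 0.0034])]
[7.72, 2.97, 4.17, -0.95, -5.59, 2.24]
```

View pics/scene4.png

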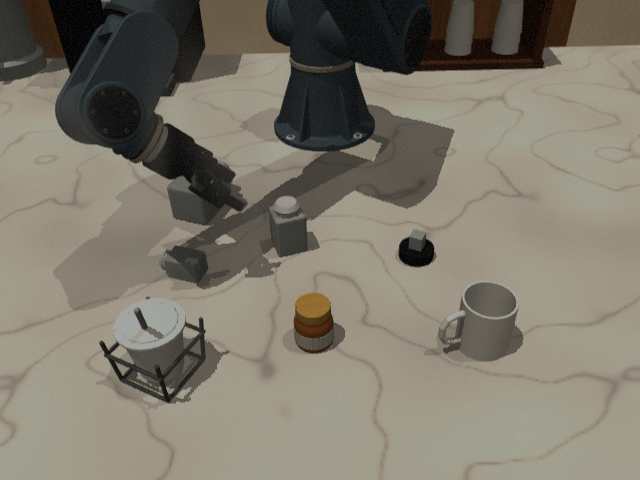

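Call:
carry_out(moves=[1.3,0,-1.3,0,0,0,1,2.36,0,-2.35,0,0,0,1,2.36,0,-2.35,0,0,0,1,4,1,0,-0.3,-1.5,0.6,1,5,1.5,1,-0.5,-3,1.2,1,6,2,2,-0.7,-4.2,1.7,1,7.72,2.97,4.17,-0.95,-5.59,2.24,1,7.72,2.97,4.17,-0.95,-5.59,2.24,1,7.72,2.97,4.17,-0.95,-5.59,2.24,1,7.72,2.97,4.17,-0.95,-5.59,2.24,1,7.72,2.97,4.17,-0.95,-5.59,2.24,1,7.72,2.97,4.17,-0.95,-5.59,2.24,1])

```text
t: 11.08
eef_pos: [0.5008, 0.1184, 0.2202]
eef_rot: [[0.001, 1.0, 0.001], [1.0, -0.001, -0.0], [-0.0, 0.001, -1.0]]
force: [0.3, 0.5, 0.3]
opening: 0.0853
finger_force: 0.0
```

Run:
```python
from h import *
s=ctrl.observe(); print(s['t'],s['force'],s['eef_pos'],s['qpos'])
p=ctrl.camera('wrist');T=c2w(p,s);save(p,'wrist5.png')
for t in('lid','canister_mouth','canister'):print(t,spots(t,p,T))
m=ctrl.masks_of('lid',p)[0]['pixels'];v,u=np.nonzero(m);print(u.min(),u.max(),v.min(),v.max())
im=cv2.imread('pics/wrist5.png')[v.min()-15:v.max()+15,u.min()-15:u.max()+15]
cv2.imwrite('pics/lid5.png',cv2.resize(im,None,fx=5,fy=5,interpolation=cv2.INTER_CUBIC)); print(im.shape)
```

```text
11.075 [0.26821012 0.53755521 0.26990769] [0.50075574 0.11835173 0.22021892] [ 1.41881909e-01  3.25325259e-01  1.77794278e+00 -7.05401231e-04
  1.03756931e+00  1.43733987e-01]
lid [(0.77, [0.5041, 0.1591, 0.0002])]
canister_mouth [(0.98, [0.2597, -0.2134, 0.0371])]
canister [(0.8, [0.472, -0.0675, -0.0009])]
291 361 128 198
(100, 100, 3)
```

View pics/wrist5.png

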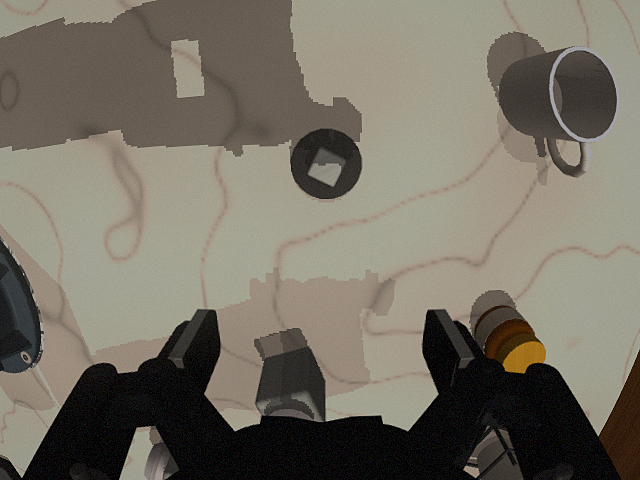

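```bash
cat >> h.py <<'E'
def rays(p,px):
    K=np.array(p['mtx']);x=(px[:,0]-K[0,2])/K[0,0];y=(px[:,1]-K[1,2])/K[1,1];r=np.hypot(x,y)+1e-9
    return np.c_[np.sin(r)*x/r,-np.sin(r)*y/r,-np.cos(r)]
def toplane(p,T,px,z):
    w=rays(p,np.asarray(px,float))@T[:3,:3].T;o=T[:3,3];return o+w*((z-o[2])/w[:,2])[:,None]
E
python3 - <<'E'
from h import *
s=ctrl.observe();p=ctrl.camera('wrist');T=c2w(p,s)
m=ctrl.masks_of('lid',p)[0]['pixels'];g=cv2.cvtColor(p['image'],cv2.COLOR_RGB2GRAY)
mi=cv2.erode(m.astype(np.uint8),np.ones((7,7)))
for th in (60,90,120,150):
    k=((g>th)&(mi>0)).astype(np.uint8);n,l,st,c=cv2.connectedComponentsWithStats(k)
    i=1+st[1:,4].argmax();v,u=np.nonzero(l==i)
    w=toplane(p,T,np.c_[u,v],.05)[:,:2];r=cv2.minAreaRect((w*1000).astype(np.float32));print(th,len(u),r)
v,u=np.nonzero(m);w=toplane(p,T,np.c_[u,v],.011)[:,:2];print('lid',cv2.minEnclosingCircle((w*1000).astype(np.float32)))
print(T[:3,3])
E
```

```text
60 896 ((504.661865234375, 164.52450561523438), (24.759098052978516, 23.88345718383789), 63.45005416870117)
90 570 ((503.38299560546875, 162.3684844970703), (19.140317916870117, 22.956417083740234), 64.14862823486328)
120 500 ((503.51544189453125, 162.10800170898438), (17.421430587768555, 21.869699478149414), 63.41118621826172)
150 4 ((514.8631591796875, 164.1948699951172), (5.697505548596382e-05, 2.3838682174682617), 0.466500848531723)
lid ((504.5361633300781, 163.4695587158203), 32.006370544433594)
[0.49968212 0.19819347 0.34107079]
```

View pics/lid5.png

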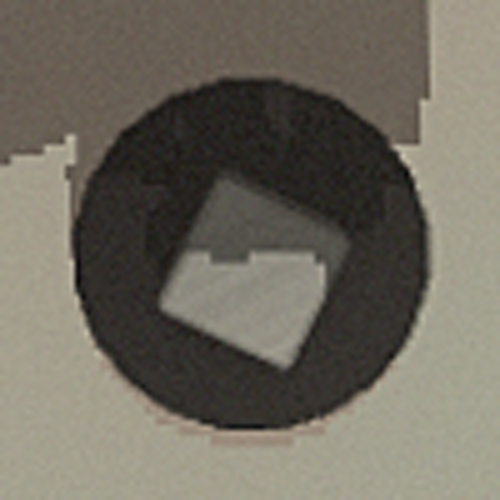

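Run:
```python
from h import *
s=ctrl.observe();a=np.radians(-26.8);R=tool([-np.sin(a),np.cos(a)],0)
for z in(.12,.049):print(row(s['eef_rot'],s['eef_pos'],R,[.5045,.163,z]))
```

```text
[1.46, 0.13, 3.35, 0.01, 0.0, 3.35]
[1.46, 0.12, 5.71, 0.01, 0.0, 3.35]
```

Call:
carry_out(moves=[1,0.1,1.5,0,0,1.3,1,1.46,0.13,3.0,0,0,2.6,1,1.46,0.13,3.35,0.01,0,3.35,1,1.46,0.13,3.35,0.01,0,3.35,1,1.46,0.12,4.5,0.01,0,3.35,1,1.46,0.12,5.4,0.01,0,3.35,1,1.46,0.12,5.71,0.01,0,3.35,1,1.46,0.12,5.71,0.01,0,3.35,1,1.46,0.12,5.71,0.01,0,3.35,0.4,1.46,0.12,5.71,0.01,0,3.35,0.4,1.46,0.12,5.71,0.01,0,3.35,0.1,1.46,0.12,5.71,0.01,0,3.35,0.1,1.46,0.12,5.71,0.01,0,3.35,0.1,1.46,0.12,5.71,0.01,0,3.35,0.1,1.46,0.12,5.71,0.01,0,3.35,0.1,1.46,0.12,5.71,0.01,0,3.35,0.1])

```text
t: 13.42
eef_pos: [0.5046, 0.1633, 0.0496]
eef_rot: [[0.451, 0.893, 0.001], [0.893, -0.451, -0.0], [-0.0, 0.001, -1.0]]
force: [0.3, -1.5, 5.3]
opening: 0.0229
finger_force: 59.5
```

Run:
```python
from h import *
s=ctrl.observe();print(s['eef_pos'],s['force'],s['opening'],s['finger_force'])
R=s['eef_rot'];p=s['eef_pos']
for q in([p[0],p[1],.22],[.4705,-.0664,.22],[.4705,-.0664,.165]):print(row(R,p,R,q))
```

```text
[0.50461025 0.1632576  0.0495798 ] [ 0.25495226 -1.50429518  5.3136915 ] 0.022947077516665068 59.510069489479065
[-0.0, 0.0, -5.68, 0.0, 0.0, 0.0]
[-7.35, 2.44, -5.68, 0.0, 0.0, 0.0]
[-7.35, 2.44, -3.85, 0.0, 0.0, 0.0]
```

Call:
carry_out(moves=[0,0,-1,0,0,0,0.1,0,0,-3,0,0,0,0.1,0,0,-5,0,0,0,0.1,-1.5,0.5,-5.68,0,0,0,0.1,-3,1,-5.68,0,0,0,0.1,-4.5,1.5,-5.68,0,0,0,0.1,-6,2,-5.68,0,0,0,0.1,-7.0,2.35,-5.68,0,0,0,0.1,-7.35,2.44,-5.68,0,0,0,0.1,-7.35,2.44,-4.5,0,0,0,0.1,-7.35,2.44,-3.85,0,0,0,0.1,-7.35,2.44,-3.85,0,0,0,0.1,-7.35,2.44,-3.85,0,0,0,0.1])

```text
t: 15.05
eef_pos: [0.4708, -0.0663, 0.1654]
eef_rot: [[0.45, 0.893, 0.001], [0.893, -0.45, -0.001], [-0.0, 0.001, -1.0]]
force: [-0.5, -0.4, -1.6]
opening: 0.0227
finger_force: 59.2
```

Run:
```python
from h import *
s=ctrl.observe();print(s['eef_pos'],s['force'],s['opening'],s['finger_force'])
for n in('scene','side','wrist'):
    p=ctrl.camera(n);T=c2w(p,s);save(p,n+'6.png')
    for t in('lid','lid_seat','canister_mouth','canister'):print(n,t,spots(t,p,T))
a=cv2.imread('pics/scene6.png')[120:320,180:400];b=cv2.imread('pics/side6.png')[120:320,180:400]
cv2.imwrite('pics/both6.png',cv2.resize(np.hstack([a,b]),None,fx=1.8,fy=1.8))
```

```text
[ 0.47077275 -0.06627814  0.16541185] [-0.53693498 -0.37837329 -1.61431536] 0.02271292765240674 59.166521430015564
scene lid [(0.8, [0.4758, -0.0662, 0.1149]), (0.7, [0.5003, -0.004, -0.0033])]
scene lid_seat [(0.56, [0.4725, -0.0648, 0.1313])]
scene canister_mouth [(0.83, [0.268, -0.2154, 0.0405]), (0.63, [0.4726, -0.0631, 0.0959]), (0.61, [0.5289, -0.2801, 0.0202])]
scene canister [(0.97, [0.4679, -0.0688, -0.0004]), (0.86, [0.3929, -0.2644, 0.0396]), (0.62, [0.5531, -0.2121, 0.0184])]
side lid [(0.56, [0.4686, -0.0686, 0.1174])]
side lid_seat [(0.88, [0.4703, -0.063, 0.1271]), (0.61, [0.7033, -0.0174, -0.002])]
side canister_mouth [(0.95, [0.2669, -0.2139, 0.039]), (0.55, [0.525, -0.2843, 0.0213])]
side canister [(0.79, [0.4712, -0.0648, 0.0008]), (0.69, [0.3886, -0.2667, 0.04]), (0.56, [0.5549, -0.2152, 0.0223]), (0.33, [0.4735, -0.0662, 0.129])]
wrist lid [(0.95, [0.4728, -0.07, 0.1159])]
wrist lid_seat [(0.73, [0.4723, -0.0628, 0.1335])]
wrist canister_mouth [(0.84, [0.2627, -0.2114, 0.0363])]
wrist canister [(0.77, [0.4711, -0.0674, 0.0001]), (0.56, [0.5562, -0.2099, 0.0238])]
```

View pics/both6.png

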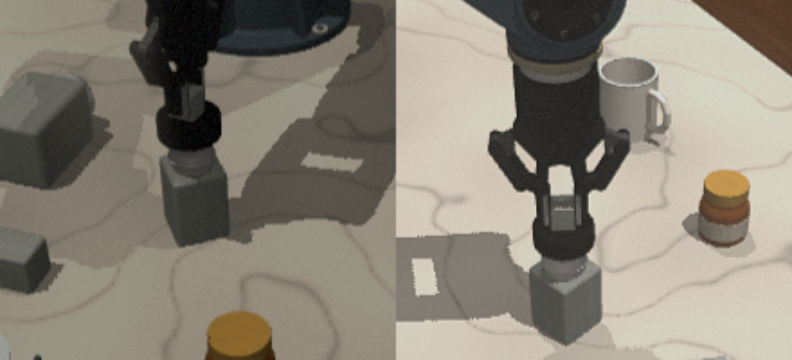

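Call:
carry_out(moves=[0,0,0.3,0,0,0,0.1,0,0,0.6,0,0,0,0.1,0,0,0.7,0,0,0,0.1,0,0,0.75,0,0,0,0.1,0,0,0.78,0,0,0,0.1,0,0,0.78,0,0,0,0.1])

```text
t: 16.55
eef_pos: [0.4704, -0.0665, 0.1414]
eef_rot: [[0.451, 0.893, 0.0], [0.893, -0.451, -0.0], [-0.0, 0.0, -1.0]]
force: [-0.6, 0.5, -0.6]
opening: 0.023
finger_force: 59.5
```

Call:
carry_out(moves=[0,0,0.03,0,0,0,0.1,0,0,0.06,0,0,0,0.1,0,0,0.06,0,0,0,0.1])

```text
t: 16.92
eef_pos: [0.4707, -0.0666, 0.1398]
eef_rot: [[0.451, 0.893, 0.001], [0.893, -0.451, -0.001], [-0.0, 0.001, -1.0]]
force: [-0.8, 2.4, 4.9]
opening: 0.023
finger_force: 59.9
```

Call:
carry_out(moves=[0,0,0.03,0,0,0,0.1,0,0,0.05,0,0,0,0.1,0,0,0.05,0,0,0,0.1])

```text
t: 17.3
eef_pos: [0.4705, -0.0666, 0.1381]
eef_rot: [[0.451, 0.893, 0.0], [0.893, -0.451, -0.001], [-0.0, 0.001, -1.0]]
force: [-0.2, 1.7, 1.9]
opening: 0.023
finger_force: 59.7
```

Call:
carry_out(moves=[0,0,0.03,0,0,0,0.1,0,0,0.06,0,0,0,0.1,0,0,0.06,0,0,0,0.1])

```text
t: 17.68
eef_pos: [0.4698, -0.0666, 0.1356]
eef_rot: [[0.451, 0.893, -0.002], [0.893, -0.451, -0.0], [-0.001, -0.001, -1.0]]
force: [-0.5, 0.8, -2.5]
opening: 0.0223
finger_force: 58.9
```

Call:
carry_out(moves=[0,0,0.03,0,0,0,0.1,0,0,0.06,0,0,0,0.1,0,0,0.06,0,0,0,0.1])

```text
t: 18.05
eef_pos: [0.4703, -0.0666, 0.1342]
eef_rot: [[0.451, 0.893, -0.0], [0.893, -0.451, -0.0], [-0.001, -0.0, -1.0]]
force: [0.2, 0.9, -4.5]
opening: 0.0228
finger_force: 59.1
```

Call:
carry_out(moves=[0,0,0.03,0,0,0,0.1,0,0,0.05,0,0,0,0.1,0,0,0.05,0,0,0,0.1])

```text
t: 18.42
eef_pos: [0.4711, -0.0665, 0.1335]
eef_rot: [[0.451, 0.893, 0.002], [0.893, -0.451, -0.0], [0.001, 0.002, -1.0]]
force: [1.0, 3.6, 5.1]
opening: 0.023
finger_force: 60.3
```

Call:
carry_out(moves=[0,0,0.02,0,0,0,0.1,0,0,0.02,0,0,0,0.1,0,0,0.02,0,0,0,0.1])

```text
t: 18.8
eef_pos: [0.4714, -0.0664, 0.1332]
eef_rot: [[0.451, 0.893, 0.003], [0.893, -0.451, -0.0], [0.001, 0.003, -1.0]]
force: [1.9, 5.2, 9.7]
opening: 0.0225
finger_force: 60.9
```

Call:
carry_out(moves=[0,0,0.01,0,0,0,0.1,0,0,0.015,0,0,0,0.1,0,0,0.015,0,0,0,0.1,0,0,0.015,0,0,0,0.1,0,0,0.015,0,0,0,0.1])

```text
t: 19.42
eef_pos: [0.4717, -0.0663, 0.1331]
eef_rot: [[0.451, 0.892, 0.003], [0.892, -0.451, -0.0], [0.001, 0.003, -1.0]]
force: [2.2, 6.9, 13.1]
opening: 0.023
finger_force: 61.3
```

Run:
```python
from h import *
for n in('scene','side','wrist'):
    s=ctrl.observe();p=ctrl.camera(n);T=c2w(p,s);save(p,n+'7.png');print(s['eef_pos'],s['force'])
    for t in('lid','canister'):print(n,t,spots(t,p,T)[:2])
a=cv2.imread('pics/scene7.png')[120:320,180:400];b=cv2.imread('pics/side7.png')[120:320,180:400]
cv2.imwrite('pics/both7.png',cv2.resize(np.hstack([a,b]),None,fx=1.8,fy=1.8))
```

```text
[ 0.4716747 -0.0662786  0.1330919] [ 2.16257239  6.85297794 13.08962878]
scene lid [(0.83, [0.4777, -0.0663, 0.0805])]
scene canister [(0.83, [0.4725, -0.0671, -0.0005]), (0.74, [0.5551, -0.2097, 0.0211])]
[ 0.47166081 -0.06628193  0.13309097] [ 2.84676089  6.5548636  12.16499077]
side lid [(0.81, [0.4693, -0.0688, 0.0846]), (0.62, [0.4722, -0.0636, 0.0961])]
side canister [(0.94, [0.3921, -0.2632, 0.0401]), (0.76, [0.5557, -0.2127, 0.0235])]
[ 0.4716856  -0.06629715  0.13312316] [ 2.40550039  7.06367317 12.94694458]
wrist lid [(0.64, [0.472, -0.0688, 0.0822])]
wrist canister [(0.91, [0.4716, -0.0656, -0.004]), (0.67, [0.5579, -0.2104, 0.0231])]
```

View pics/both7.png

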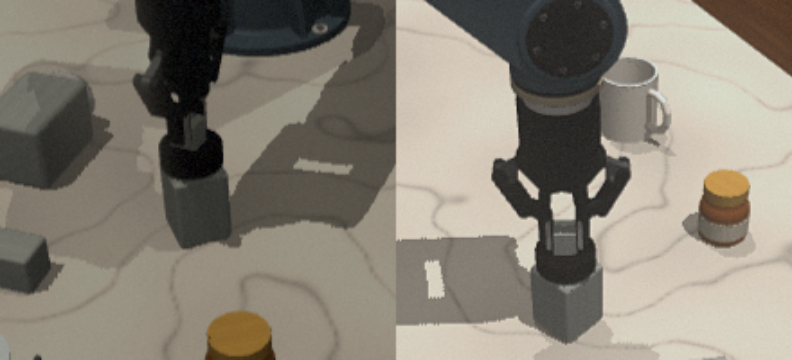

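Call:
carry_out(moves=[0.009,0,0,0,0,0,0.1,0.018,0,0,0,0,0,0.1,0.018,0,0,0,0,0,0.1,0.018,0,0,0,0,0,0.1,0.018,0,0,0,0,0,0.1])

```text
t: 20.5
eef_pos: [0.4718, -0.0659, 0.133]
eef_rot: [[0.451, 0.893, 0.003], [0.893, -0.451, -0.0], [0.001, 0.003, -1.0]]
force: [1.7, 6.4, 11.4]
opening: 0.0227
finger_force: 61.2
```

Call:
carry_out(moves=[0,0,0.004,0,0,0,0.1,0,0,0.004,0,0,0,0.1,0,0,0.004,0,0,0,0.1,0,0,0.004,0,0,0,0.1,0,0,0.004,0,0,0,0.1,0,0,0.004,0,0,0,0.1])

```text
t: 21.25
eef_pos: [0.4718, -0.0658, 0.1329]
eef_rot: [[0.451, 0.893, 0.003], [0.893, -0.451, -0.0], [0.001, 0.003, -1.0]]
force: [2.1, 6.8, 13.2]
opening: 0.023
finger_force: 61.3
```

Steady at about 13 N with the lid at home height, so I'm handing in.

```bash
python3 -c "
from plant import ctrl
print(ctrl.sign_off())"
```

```text
the job is handed in; nothing more can be done
None
```

The canister is standing and let go, the lid has snapped home (rim at about 82 to 83 mm), and I handed the job in at about 21 s, still pressing with a steady 13 N or so; the hand-in returned no verdict.

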